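# Hold a jar clamped for opening

## Task

The cap of the spice jar is stuck and I want both hands free to twist it off. Stand the jar upright on the narrow raised seat of the jar clamp, between the V rest and the rubber pad, and let go of it; then press the clamp's spring-loaded handle down until its arm is level, not clearly beyond level, so that the pad holds the jar against the V, and keep pressing: finish while still holding the handle there. Leave the jar alone once it stands, and leave the pepper mill and the timer where they are.

Things in the scene. Friction and masses are not known exactly. Their poses are not given: they have to be found in the camera images.
- jar_center (a point): centre of the spice jar, 53 mm above its foot: a loose glass jar with a label and a screw cap, 106 mm tall, standing upright and by itself on the open bench (not the jars at the back under the grill); round body 42 mm across, straight-sided cap 45 mm across (the top 21 mm) that sticks fast and can be gripped, about 0.11 kg. z axis up.
- seat (a point): point on the top face of the clamp's narrow raised seat, 50 mm above the bench, where the jar's foot shall stand. The seat is 36 mm wide (x axis) and 74 mm long (y axis). Axes: y along the clamp from the handle end to the V rest, z up. A jar centred here has 10 mm to the V rest (+y side) and 14 mm to the released pad (-y side). Fingers that close along x on the cap are clear.
- jar_clamp: steel jar clamp bolted to the bench, base plate 90x205x8 mm; its place and yaw vary. Axes as the seat's; origin on the bench, 10 mm toward the V rest from the seat point. V rest: upright rubber-faced plates, top 36 mm above the seat, 46 mm wide; its back plate likewise. Handle bracket: 83 mm and more from the seat point on the -y side, top 173 mm above the bench.
- pivot (a point): the handle's pivot, 160 mm above the bench, 105 mm from the seat point along the clamp's -y axis. Axes as those of the seat; the handle turns about x. The arm runs from here to the -y side.
- handle_grip (a point): black plastic grip at the outer end of the handle arm, 30 mm wide, 70 mm long, 18 mm thick. Origin: middle of its top face, 122 mm from the pivot along the arm, 10 mm above the arm's centre line; z square out of that face, y along the arm toward the pivot. Top face about 222 mm above the bench when released, 170 mm with the arm level. It is free above and below.
- clamp_handle (a joint): angle of the handle in rad: 0 = released (arm sloping up by 0.45), 0.45 = arm level, 0.65 = lower stop. A spring brings it back to 0: about 2.5 N at the grip to start it moving, about 10 N at level with a jar in the clamp.
- clamp_pad: round rubber pad, 26 mm across, centre 28 mm above the seat, on a spring plunger, moved by the handle along the clamp's +y axis toward the V rest by 73 mm per rad (33 mm at level); origin at the middle of its front face. It meets a jar in the V at about 0.33 rad and then pushes it with about 1 N, rising to about 10 N at level (the pad springs back into its plunger by 9 mm, 0.9 N per mm).
- pepper_mill: bystander: wooden pepper mill, 58 mm across, 160 mm tall, loose; origin under its foot.
- timer: bystander: round white kitchen timer, 68 mm across, 50 mm tall, loose; origin under its foot.
Things that resemble listed ones, but are neither listed nor needed, are in the scene too. What is meant by the part that bears jar_center is not purple, and is the larger of those in its own colour.

How it is judged (in metres and radians):
On the way:
1. the jar stands upright on the seat, let go, with the handle still released (horizontal distance between jar_center and seat below 0.022 m and z of jar_center in the frame of seat between 0.048 and 0.058 m and angle between jar_center's own z axis and vertical below 0.1 rad and contact force between spice_jar and the arm below 0.1 N and contact force between spice_jar and the fingers below 0.1 N and value of joint clamp_handle below 0.1 rad), for 0.3 s.
At the end, for the whole second after the job is handed in: The robot is pressing the grip (2 N or more) and keeps the handle still within 0.09 rad of level (0.36 to 0.54); the pad pushes on the jar with at least 2 N; the jar stands on the seat, upright within 0.1 rad, within 22 mm of the seat point, and the robot does not touch it (value of joint clamp_handle between 0.36 and 0.54 rad and velocity of joint clamp_handle between -0.1 and 0.1 rad/s and contact force between clamp_pad and spice_jar above 2 N and (contact force between clamp_handle and the fingers above 2 N or contact force between clamp_handle and the arm above 2 N) and horizontal distance between jar_center and seat below 0.022 m and z of jar_center in the frame of seat between 0.048 and 0.06 m and angle between jar_center's own z axis and vertical below 0.1 rad and contact force between spice_jar and the arm below 0.1 N and contact force between spice_jar and the fingers below 0.1 N); the arm keeps its last pose, push and grip.
It fails at once if the handle is forced well past level (value of joint clamp_handle above 0.6 rad).
It fails at once if the pepper mill or the timer is pushed away or knocked over (distance of any of pepper_mill, timer from where it was at the start of the episode above 0.03 m or angle between pepper_mill's own z axis and vertical above 0.4 rad).
It also fails if it takes over 54 s, if anything falls off the work surface, if the arm or the gripper's body presses on something with over 40 N, if the wrist force passes 120 N, or if a joint passes its speed limit or range.

## Robot

A 7-joint arm with a two-finger parallel gripper is mounted at the origin on a cart in front of the work surface, level with it; the furniture and walls round the work are solid. World frame = base frame: x ahead of the robot, y to its left, z up, the work surface at z = 0. Lengths are in mm, angles in rad, forces in N, time in s.
With the tool pointing down it reaches from about 400 to 850 mm from the base axis. Payload 6.9 kg.
Tool frame: the origin (TCP) lies on the centre line of the jaws, within the pads' length; the fingertips stand 14 mm ahead of it and the grasp point (between the pads) lies 5 mm behind it (tip_extent is the distance from the TCP to the fingertips, in mm); z points along the fingers, y is the direction in which the jaws open and shut (so a half turn about z gives the same grasp; the last joint's range is limited). The gripper opens to 85 mm and grips with 20 to 120 N. Pads are 22 mm wide; open, the fingers measure 114 mm over their backs; the gripper's body (76 mm by 85 mm) begins 54 mm behind the grasp point. The pads swing forward as they close: fully open they stand 13 mm farther back than shut.
Start: joints at [1.351, 0.507, -0.238, 1.5, 0.126, 1.149, -0.155], TCP at [200.012, -592.121, 245.275] pointing down, gripper open.
Joint ranges: [-3.08, 3.08], [-0.24, 2.05], [-1.43, 1.35], [0, 2.5], [-1.52, 4.66], [0.17, 1.96], [-2.89, 2.89]. Speed limits (rad/s): [2.39, 2.39, 3.14, 3.14, 3.14, 3.14, 3.14].

## Interface

Orientations are given as a 3x3 rotation matrix whose columns are the frame's x, y, z axes.
In Python, from station import sense, camera, get_calibration, finish_job, tip_extent gives the robot as it stands. The module is installed in compiled form; this text tells all that it offers.
- The arm moves only by the shell command python3 -m jog 'ROWS'. ROWS is JSON, a list of rows, each a list of 7 numbers: the turn, a rotation vector about the world's x, y, z in units of 5 degrees (1.0 is 5 degrees), then the shift along the world's x, y, z in units of 40 mm (1.0 is 40 mm), then the opening in per cent of the stroke, from 0 (shut) to 100 (fully open). A call has 1 to 5 rows; each row is the pose to reach, as a shift and turn from the pose measured when the call began; what a row does not reach only later rows make up. A row lasts 1/12 s, in which the tool goes at most 41.7 mm and 7.16 degrees, less where a joint would pass 70% of its speed; a pose out of reach is approached as far as the arm can. A call with a gripper value outside its range is refused whole. The fingers move at their own pace and stop on an object; the grip force is fixed at half the most. Time passes only in rows, so rows that repeat a pose let the fingers close. It gives the time, the measured TCP pose, the force and the opening at its end, in the units of the state.
- sense(): the state, without advancing time (a new reading comes with each control period).
- camera(name): name is "scene" or "top" or "wrist"; returns the picture (420x560x3 uint8, blue, green, red); there is no depth.
- get_calibration(name): a dict with "fov_y" (degrees; the focal length in pixels is half the picture's height over the tangent of half this angle, whatever the lens; pixels are square), "cx", "cy" (the principal point, pixels), "k1" (the pictures are not rectified: a ray, as slopes to the right and down, at radius r is drawn at 1 + k1 r^2 times it, then the intrinsics apply), "rvec" (rotation vector, rad) and "tvec" (3), from world to camera coordinates, as OpenCV has them. Camera axes: x right, y down, z forward; pixel columns grow to the right and rows downward; lengths in mm; the calibration is good to about 2 mm. A picture is of the moment at which its call begins: read the wrist's pose just before it. get_calibration takes no time and is no camera call; for the wrist camera it gives the pose at the moment of the call.
- finish_job(): hands the job in, once; it reports no verdict.
The state is a dict: "time_s": time; "joint_positions": joint angles; "joint_velocities": joint speeds; "tau": joint torques, N m; "position": TCP position; "eef_rot": TCP orientation; "contact_force": force on the tool from outside, world axes, zero at the start; "wrist_torque": the same for the moment, N m; "gripper_width": opening from 0.0 (shut) to 1.0 (fully open).
Only numpy, scipy, OpenCV 4.12 (cv2) and the standard library are available. Lean on these libraries where they do the work, as an engineer would, in place of code of your own. Each camera call takes 0.05 s, during which the arm holds its last target.

## Working session

There is one attempt and no reset: what is moved stays moved. The work goes in short steps, Python scripts to look and compute and a shell command to move; the robot and the scene stay as the last step left them, time stands still between calls to the robot, and variables do not carry over. Pictures are saved under pics/ and viewed, and the job is handed in when it is done.

```bash
mkdir -p pics; ls; python3 - <<'E'
from station import sense,camera,get_calibration,tip_extent
import cv2
s=sense();print(s['time_s'],s['position'],s['eef_rot'],s['gripper_width'],tip_extent if not callable(tip_extent) else tip_extent())
for n in ["scene","top","wrist"]:
    print(n,get_calibration(n)); cv2.imwrite(f"pics/{n}0.png",camera(n))
E
```

```text
pics
0.0 [ 199.80253692 -591.69268757  244.4311034 ] [[ 9.47383480e-01  3.20100217e-01 -6.27394804e-04]
 [ 3.20100826e-01 -9.47382001e-01  1.67504701e-03]
 [-5.81996356e-05 -1.78774146e-03 -9.99998400e-01]] 0.9985733821318186 14.0
scene {'fov_y': 53.31290976921395, 'cx': 279.68466761655145, 'cy': 209.76493843585493, 'k1': -0.0001630667178525449, 'rvec': array([ 1.82231915, -1.0035801 ,  0.62910074]), 'tvec': array([-432.65320573,  304.85888294,  865.23200622])}
top {'fov_y': 44.715402437728194, 'cx': 283.45226554671876, 'cy': 213.02512445231892, 'k1': -0.1839687106758749, 'rvec': array([ 2.18102328, -2.17767831,  0.05704595]), 'tvec': array([-134.08426357,  558.78956149, 1436.30885395])}
wrist {'fov_y': 60.215351524745174, 'cx': 281.7301361413846, 'cy': 213.38109981622193, 'k1': 0.00896677996849707, 'rvec': array([-2.36591645,  1.69838154,  0.23414886]), 'tvec': array([-624.8651857 ,  -35.92599079,  379.93433286])}
```

View pics/scene0.png

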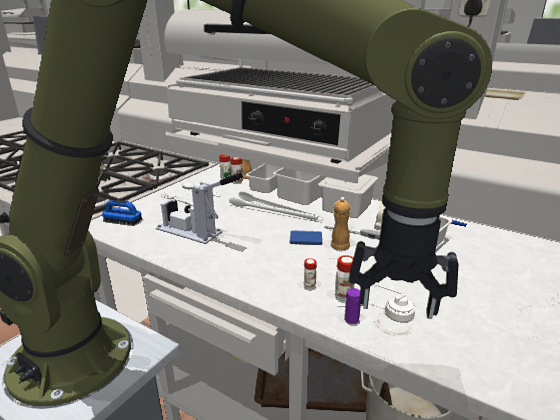

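View pics/top0.png

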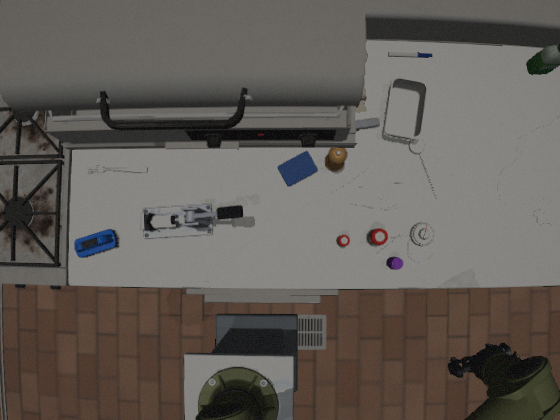

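View pics/wrist0.png

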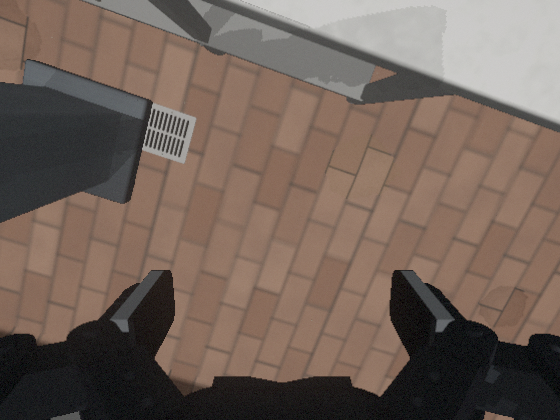

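Jar candidates:
- Small red-capped jar: top (343,240), scene (310,272).
- Large red-capped jar: top (378,237), scene (345,272).
- Purple jar: top (396,263), scene (352,305).
- Jars under the grill: scene (230,165).

By the description it's the large red one. The timer is at top (422,234), the mill at top (337,158), and the clamp at top (190,218) with its handle toward image right. I'll check with crops.

```bash
python3 - <<'E'
import cv2,numpy as np
s=cv2.imread('pics/scene0.png');t=cv2.imread('pics/top0.png')
a=cv2.resize(s[245:335,285:425],None,fx=4,fy=4,interpolation=2)
b=cv2.resize(t[190:285,320:445],None,fx=4,fy=4,interpolation=2)
cv2.imwrite('pics/c1.png',np.vstack([a[:, :500],])) ;cv2.imwrite('pics/c2.png',b)
cv2.imwrite('pics/c3.png',cv2.resize(t[190:250,130:265],None,fx=5,fy=5,interpolation=2))
cv2.imwrite('pics/c4.png',cv2.resize(s[160:260,145:265],None,fx=5,fy=5,interpolation=2))
E
```

```text
(no output)
```

View pics/c1.png

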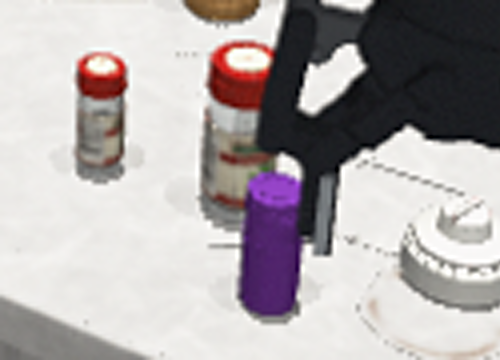

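View pics/c2.png

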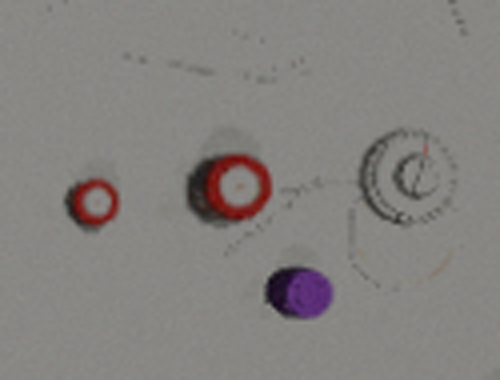

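View pics/c3.png

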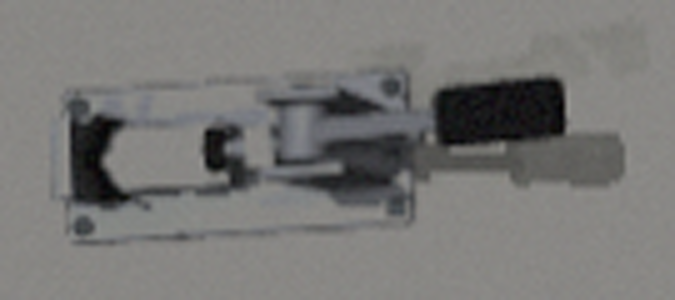

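View pics/c4.png

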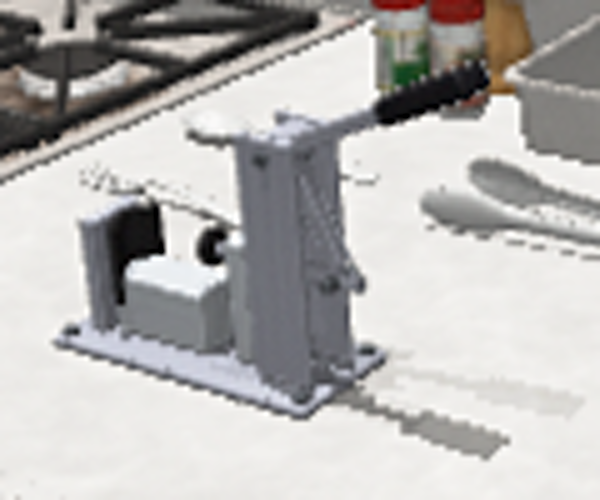

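```bash
cat > h.py <<'E'
import cv2,numpy as np
from station import sense,camera,get_calibration
def ray(c,uv):
    f=210/np.tan(np.radians(c['fov_y']/2))
    K=np.array([[f,0,c['cx']],[0,f,c['cy']],[0,0,1]])
    p=cv2.undistortPoints(np.array([[uv]],float),K,np.array([c['k1'],0,0,0]))[0,0]
    R=cv2.Rodrigues(np.asarray(c['rvec']))[0];o=-R.T@np.ravel(c['tvec'])
    return o,R.T@np.array([p[0],p[1],1])
def onz(c,uv,z):
    o,d=ray(c,uv);return o+d*(z-o[2])/d[2]
def tri(c1,u1,c2,u2):
    o1,d1=ray(c1,u1);o2,d2=ray(c2,u2)
    k=np.linalg.lstsq(np.c_[d1,-d2],o2-o1,rcond=None)[0]
    a=o1+k[0]*d1;b=o2+k[1]*d2;return (a+b)/2,np.linalg.norm(a-b)
def redcap(img,minarea=20):
    h=cv2.cvtColor(img,cv2.COLOR_BGR2HSV)
    m=((h[...,0]<8)|(h[...,0]>172))&(h[...,1]>150)&(h[...,2]>70)
    cs,_=cv2.findContours(m.astype('uint8'),0,2)
    return [(cv2.contourArea(k),cv2.minEnclosingCircle(k),cv2.boundingRect(k)) for k in cs if cv2.contourArea(k)>minarea]
E
python3 - <<'E'
from h import *
np.set_printoptions(precision=1,suppress=True)
c=get_calibration('top')
for a,ci,bb in redcap(cv2.imread('pics/top0.png')):
    p=onz(c,ci[0],104);q=onz(c,(ci[0][0]+ci[1],ci[0][1]),104);print(a,ci,p,np.linalg.norm(p-q)*2)
f=lambda x,y:(130+x/5-.4,190+y/5-.4)
pl=[onz(c,f(*k),8) for k in [(65,90),(408,70),(413,220),(70,243)]]
for k in pl:print(k)
print('c',np.mean(pl,0))
print('padfront',onz(c,f(205,148),78),'Vleft',onz(c,f(72,160),86))
g=[onz(c,f(*k),210) for k in [(435,90),(562,78),(565,132),(440,143)]];print(g,np.mean(g,0))
print('timer',onz(c,(422,234),50),'mill',onz(c,(337,158),150))
E
```

```text
77.5 ((343.3648681640625, 240.17567443847656), 5.427923202514648) [ 480.6 -294.9  104. ] 29.133202470232973
176.5 ((379.130126953125, 236.2260284423828), 8.067434310913086) [ 491.  -391.3  104. ] 43.79228971517756
[575.2 279.    8. ]
[586.7  75.7   8. ]
[500.1  71.9   8. ]
[485.8 274.2   8. ]
c [536.9 175.2   8. ]
padfront [537.5 177.6  78. ] Vleft [530.2 250.9  86. ]
[array([559.3,  30. , 210. ]), array([565.3, -33.4, 210. ]), array([538.5, -35.1, 210. ]), array([532.9,  27.2, 210. ])] [549.   -2.8 210. ]
timer [ 498.2 -522.6   50. ] mill [ 694.4 -275.   150. ]
```

```bash
python3 -m jog '[[0,0,1.4,1,0.7,0,100],[0,0,2.8,2,1.4,0,100],[0,0,4.2,3,2.1,0,100],[0,0,5.6,4,2.8,0,100],[0,0,7,4.5,3.1,0,100]]'; python3 -c "
from station import sense;print(sense()['joint_positions'])"
```

```text
time_s: 0.57
position: [372.3, -472.0, 244.6]
eef_rot: [[0.588, 0.809, -0.001], [0.809, -0.588, 0.001], [-0.0, -0.002, -1.0]]
contact_force: [1.0, -0.5, -0.5]
gripper_width: 0.997
[ 1.12653793  0.48762518 -0.42173951  1.56448364  0.21330958  1.13693115
  0.02959635]
```

```bash
python3 -m jog '[[0,0,1.4,0.7,0.5,0,100],[0,0,2.8,1.4,1,0,100],[0,0,4.2,2.1,1.5,0,100],[0,0,5.6,2.97,2.02,0,100],[0,0,7,2.97,2.02,0,100]]'; python3 -m jog '[[0,0,0.9,0,0,0,100],[0,0,0.9,0,0,0,100]]'; python3 - <<'E'
from h import *
c=get_calibration('wrist');im=camera('wrist');cv2.imwrite('pics/w1.png',im)
s=sense();print(s['position'],s['eef_rot'],s['joint_positions'])
for a,ci,bb in redcap(im,100):print(a,ci,onz(c,ci[0],106),bb)
E
```

```text
time_s: 0.98
position: [498.6, -383.3, 244.9]
eef_rot: [[0.001, 1.0, 0.004], [1.0, -0.001, 0.004], [0.004, 0.004, -1.0]]
contact_force: [0.1, 1.5, 0.7]
gripper_width: 1.002
time_s: 1.15
position: [500.2, -381.2, 244.4]
eef_rot: [[-0.085, 0.996, 0.004], [0.996, 0.085, 0.007], [0.006, 0.004, -1.0]]
contact_force: [0.2, 0.7, -0.3]
gripper_width: 0.999
[ 499.08406624 -382.41713959  244.42913712] [[-0.07782898  0.9969619   0.00310188]
 [ 0.99695093  0.07780986  0.00587035]
 [ 0.00561116  0.0035493  -0.99997796]] [ 0.9778104   0.5602823  -0.61332763  1.4866214   0.32728371  1.19946967
  0.39557067]
1124.5 ((266.3093566894531, 90.16546630859375), 20.2973690032959) [ 482.32345499 -299.30457856  106.        ] (248, 70, 39, 41)
```

View pics/w1.png

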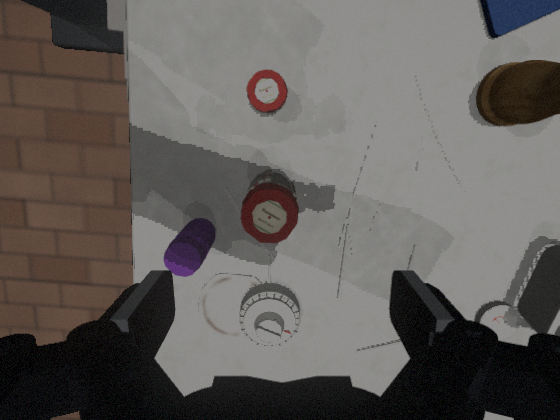

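The wrist view shows the large red cap at (270,210), purple at (188,247), the timer at (270,315) and the small jar at (266,90).

```bash
python3 - <<'E'
from h import *
np.set_printoptions(precision=1,suppress=True)
im=cv2.imread('pics/w1.png');c=get_calibration('wrist')
h=cv2.cvtColor(im,cv2.COLOR_BGR2HSV)
m=((h[...,0]<8)|(h[...,0]>172))&(h[...,1]>120)&(h[...,2]>40)
m=m.astype('uint8');m[:, :130]=0
cs,_=cv2.findContours(m,0,2)
for k in cs:
    if cv2.contourArea(k)>100:
        x,y,w,hh=cv2.boundingRect(k);ci=cv2.minEnclosingCircle(k);print(x,y,w,hh,ci)
print('whitelabel ctr',onz(c,(270,216),106),onz(c,(299,213),106)-onz(c,(241,213),106))
print('purple top',onz(c,(182,261),80))
E
```

```text
241 185 57 58 ((269.1379699707031, 213.37083435058594), 29.440135955810547)
247 70 40 42 ((266.5, 90.5), 20.796733856201172)
whitelabel ctr [ 490.6 -392.1  106. ] [44.5  3.4  0. ]
purple top [ 416.6 -446.1   80. ]
```

```bash
python3 -m jog '[[0,0,-0.2,-0.21,-0.25,0,100],[0,0,-0.2,-0.21,-0.25,-0.7,100],[0,0,-0.2,-0.21,-0.25,-1.4,100],[0,0,-0.2,-0.21,-0.25,-2.0,100],[0,0,-0.2,-0.21,-0.25,-2.0,100]]'; python3 - <<'E'
from h import *
c=get_calibration('wrist');im=camera('wrist');cv2.imwrite('pics/w2.png',im)
s=sense();print(s['position'],s['eef_rot'])
E
```

```text
time_s: 1.62
position: [486.3, -393.4, 159.6]
eef_rot: [[-0.054, 0.999, -0.004], [0.998, 0.054, 0.009], [0.009, -0.004, -1.0]]
contact_force: [-1.4, 1.5, -0.0]
gripper_width: 1.0
[ 487.66791789 -393.64413126  162.30396491] [[-0.05533509  0.99846636 -0.00172114]
 [ 0.99843659  0.05534692  0.00781584]
 [ 0.00789911 -0.00128596 -0.99996797]]
```

View pics/w2.png

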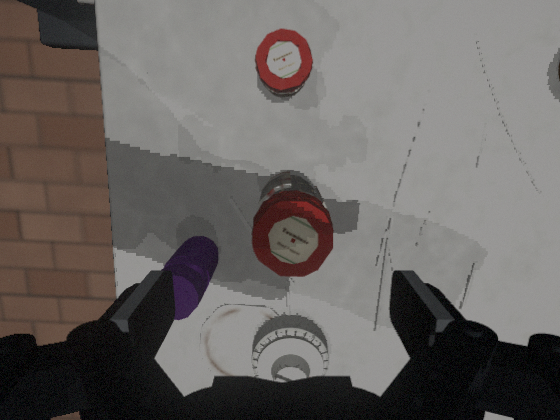

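The cap is centred near (292,236), between the jaws. I'll cast that point and then descend.

```bash
python3 - <<'E'
from h import *
np.set_printoptions(precision=1,suppress=True)
c=get_calibration('wrist');print(onz(c,(292,236),106),onz(c,(178,300),85),sense()['position'])
E
```

```text
[ 492.5 -390.5  106. ] [ 423.8 -444.4   85. ] [ 487.7 -393.6  162.3]
```

```bash
python3 -m jog '[[0,0,0.1,0.1,0.06,-0.5,100],[0,0,0.1,0.1,0.06,-1,100],[0,0,0.1,0.1,0.06,-1.5,100],[0,0,0.1,0.1,0.06,-1.8,100],[0,0,0.1,0.1,0.06,-1.8,100]]'
```

```text
time_s: 2.08
position: [490.5, -391.8, 89.2]
eef_rot: [[-0.062, 0.998, -0.004], [0.998, 0.062, 0.009], [0.009, -0.003, -1.0]]
contact_force: [-0.9, -0.5, 0.4]
gripper_width: 0.995
```

```bash
python3 -m jog '[[0,0,0,0,0,0,50],[0,0,0,0,0,0,20],[0,0,0,0,0,0,20],[0,0,0,0,0,0,20],[0,0,0,0,0,0,20]]'
```

```text
time_s: 2.5
position: [491.2, -392.4, 91.0]
eef_rot: [[-0.062, 0.998, -0.002], [0.998, 0.062, 0.007], [0.007, -0.002, -1.0]]
contact_force: [-0.1, 1.3, 5.0]
gripper_width: 0.503
```

```bash
python3 -m jog '[[0,0,0,0,0,0,20],[0,0,0,0,0,0,20],[0,0,0,0,0,0,20],[0,0,0,0,0,0,20]]';  python3 - <<'E'
from h import *
c=get_calibration('wrist');im=camera('wrist');cv2.imwrite('pics/w3.png',im)
E
```

```text
time_s: 2.83
position: [491.2, -392.3, 91.0]
eef_rot: [[-0.062, 0.998, -0.002], [0.998, 0.062, 0.007], [0.007, -0.002, -1.0]]
contact_force: [0.7, -0.4, 1.4]
gripper_width: 0.507
```

View pics/w3.png

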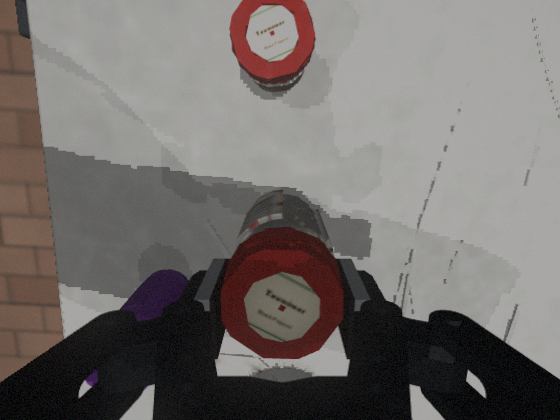

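```bash
python3 - <<'E'
from h import *
c=get_calibration('wrist');print(onz(c,(282,302),106))
E
python3 -m jog '[[0,0,0,0,0,0.5,20],[0,0,0,0,0,1.5,20],[0,0,0,0,0,2.5,20],[0,0,0,0,0,3.5,20],[0,0,0,0,0,4.5,20]]'; python3 -m jog '[[0,0,0,0,0,0.8,20],[0,0,0,0,0,1.6,20],[0,0,0,0,0,2.4,20],[0,0,0,0,0,2.6,20],[0,0,0,0,0,2.6,20]]'
```

```text
[ 490.58947332 -390.05819567  106.        ]
time_s: 3.3
position: [490.8, -392.0, 272.8]
eef_rot: [[-0.062, 0.998, -0.002], [0.998, 0.062, 0.007], [0.008, -0.002, -1.0]]
contact_force: [1.8, -0.6, -1.5]
gripper_width: 0.501
time_s: 3.72
position: [491.8, -392.0, 379.5]
eef_rot: [[-0.062, 0.998, 0.002], [0.998, 0.062, 0.005], [0.005, 0.002, -1.0]]
contact_force: [-0.3, -0.8, -0.5]
gripper_width: 0.502
```

```bash
python3 -m jog '[[0,0,0,0.1,0.8,0,20],[0,0,0,0.2,1.6,0,20],[0,0,0,0.3,2.4,0,20],[0,0,0,0.4,3.2,0,20],[0,0,0,0.5,4,0,20]]'; python3 -m jog '[[0,0,0,0.1,0.8,0,20],[0,0,0,0.2,1.6,0,20],[0,0,0,0.3,2.4,0,20],[0,0,0,0.4,3.2,0,20],[0,0,0,0.5,4,0,20]]';python3 -m jog '[[0,0,0,0.1,0.8,0,20],[0,0,0,0.15,1.6,0,20],[0,0,0,0.2,2.2,0,20],[0,0,0,0.2,2.2,0,20],[0,0,0,0.2,2.2,0,20]]'; python3 - <<'E'
from h import *
c=get_calibration('wrist');im=camera('wrist');cv2.imwrite('pics/w4.png',im)
print(sense()['joint_positions'],sense()['position'])
import pickle;pickle.dump(c,open('w4.pkl','wb'))
E
```

```text
time_s: 4.13
position: [511.0, -230.5, 377.4]
eef_rot: [[-0.062, 0.998, -0.001], [0.998, 0.062, 0.006], [0.006, -0.001, -1.0]]
contact_force: [0.7, -0.0, -0.2]
gripper_width: 0.503
time_s: 4.55
position: [530.2, -69.2, 375.4]
eef_rot: [[-0.062, 0.998, -0.004], [0.998, 0.062, 0.006], [0.006, -0.004, -1.0]]
contact_force: [0.6, -0.0, -0.4]
gripper_width: 0.498
time_s: 4.97
position: [537.5, 20.1, 373.8]
eef_rot: [[-0.065, 0.998, -0.007], [0.998, 0.065, 0.006], [0.007, -0.006, -1.0]]
contact_force: [0.3, -0.6, 0.0]
gripper_width: 0.501
[ 0.42150014  0.34849645 -0.7364967   1.4804685   0.22741107  1.40758283
 -0.26058542] [537.67782629  18.4184815  373.82909747]
```

View pics/w4.png

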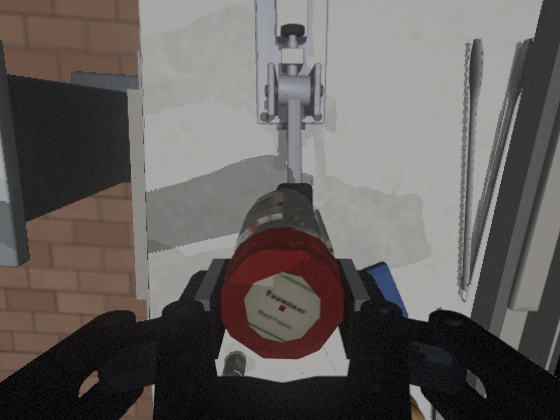

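The jar is held. The clamp is ahead, with its pad at (292,30) and pivot at (295,88). I'll go a bit further.

```bash
python3 -m jog '[[0,0,0,0,0.8,0,20],[0,0,0,0,1.6,0,20],[0,0,0,0,2.4,0,20],[0,0,0,0,2.4,0,20],[0,0,0,0,2.4,0,20]]'; python3 - <<'E'
from h import *
c=get_calibration('wrist');im=camera('wrist');cv2.imwrite('pics/w5.png',im)
print(sense()['joint_positions'],sense()['position'])
import pickle;pickle.dump(c,open('w5.pkl','wb'))
cv2.imwrite('pics/w5c.png',cv2.resize(im[0:200,200:400],None,fx=3,fy=3,interpolation=2))
E
```

```text
time_s: 5.43
position: [537.4, 114.8, 373.0]
eef_rot: [[-0.064, 0.998, -0.008], [0.998, 0.064, 0.005], [0.006, -0.008, -1.0]]
contact_force: [-0.1, -0.9, -0.5]
gripper_width: 0.503
[ 0.24636082  0.37352692 -0.75283079  1.45318604  0.24759716  1.41987684
 -0.44858732] [537.84044826 113.08231587 372.91964261]
```

View pics/w5c.png

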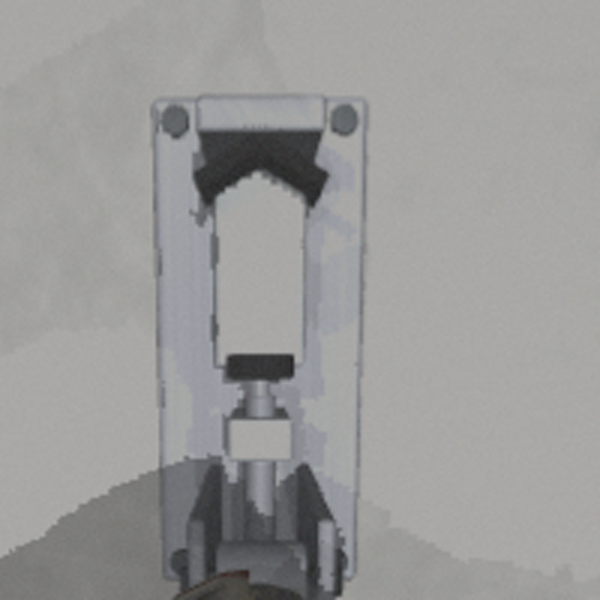

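```bash
python3 - <<'E'
from h import *
import pickle
np.set_printoptions(precision=1,suppress=True)
c=pickle.load(open('w5.pkl','rb'))
f=lambda x,y:(200+x/3-.33,y/3-.33)
L=[onz(c,f(*k),50) for k in [(216,230),(215,362)]];R=[onz(c,f(*k),50) for k in [(305,230),(305,362)]]
print('seat L',L,'R',R, 'end',onz(c,f(224,366),50),onz(c,f(298,366),50))
print('pad front top',onz(c,f(260,354),91),onz(c,f(260,354),78))
V=[onz(c,f(*k),86) for k in [(198,130),(324,130),(205,208),(320,208),(262,172),(203,98),(325,98)]];print('V',np.array(V))
P=[onz(c,f(*k),8) for k in [(155,100),(367,100),(163,578),(353,578)]];print('plate',np.array(P))
E
```

```text
seat L [array([515.6, 223.3,  50. ]), array([518. , 173.3,  50. ])] R [array([550.4, 225.5,  50. ]), array([554.3, 175.6,  50. ])] end [521.7 172.   50. ] [551.6 173.9  50. ]
pad front top [535.7 177.9  91. ] [535.8 177.8  78. ]
V [[508.8 252.5  86. ]
 [553.1 255.3  86. ]
 [512.7 227.1  86. ]
 [553.8 229.6  86. ]
 [532.3 240.3  86. ]
 [510.  262.8  86. ]
 [552.6 265.5  86. ]]
plate [[485.8 276.1   8. ]
 [573.6 281.6   8. ]
 [497.9  73.8   8. ]
 [586.1  79.6   8. ]]
```

```bash
python3 -m jog '[[0,0,0,0,0.8,0,20],[0,0,0,-0.05,1.6,0,20],[0,0,0,-0.1,2.41,0,20],[0,0,0,-0.1,2.41,0,20],[0,0,0,-0.1,2.41,0,20]]'; python3 -m jog '[[0,0,0,0,0,-0.8,20],[0,0,0,0,0,-1.6,20],[0,0,0,0,0,-2.4,20],[0,0,0,0,0,-2.8,20],[0,0,0,0,0,-2.8,20]]';python3 - <<'E'
from h import *
for n in ['wrist','scene']:
    cv2.imwrite(f'pics/{n}6.png',camera(n))
print(sense()['joint_positions'],sense()['position'])
s=cv2.imread('pics/scene6.png');cv2.imwrite('pics/s6c.png',cv2.resize(s[100:270,120:300],None,fx=3.5,fy=3.5))
E
```

```text
time_s: 5.9
position: [533.9, 209.2, 372.3]
eef_rot: [[-0.062, 0.998, -0.009], [0.998, 0.062, 0.004], [0.004, -0.009, -1.0]]
contact_force: [0.5, -0.6, 0.4]
gripper_width: 0.503
time_s: 6.32
position: [533.4, 204.4, 256.0]
eef_rot: [[-0.058, 0.998, -0.015], [0.998, 0.058, -0.001], [-0.0, -0.015, -1.0]]
contact_force: [-0.4, -0.7, -1.2]
gripper_width: 0.499
[ 0.05729807  0.48561376 -0.73499294  1.60516372  0.33547519  1.18997877
 -0.68871584] [534.73309043 206.97766879 260.25767631]
```

View pics/wrist6.png

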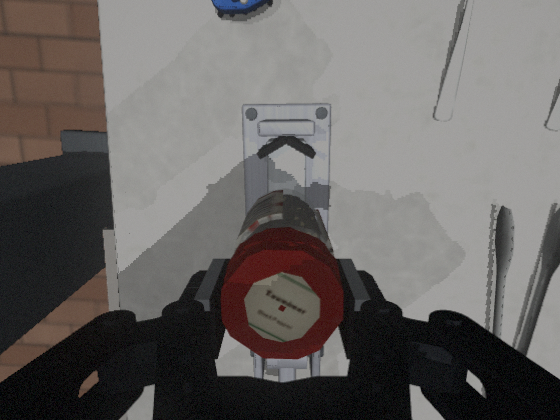

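View pics/s6c.png

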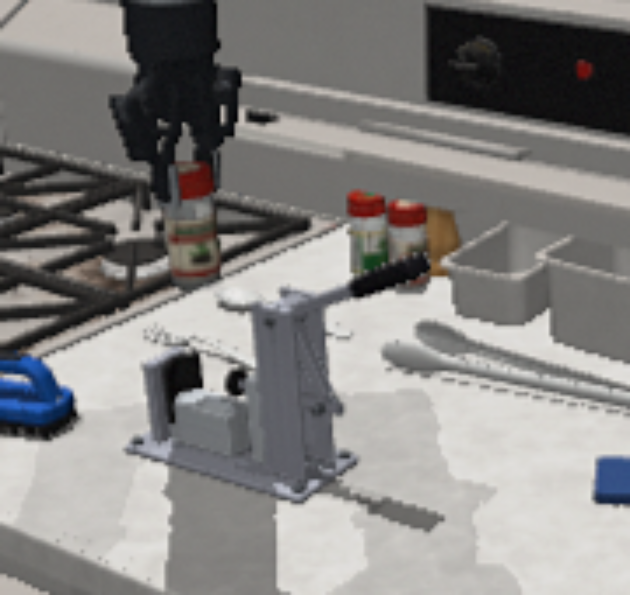

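```bash
python3 -m jog '[[0,-0.12,0,0,0.06,-0.6,20],[0,-0.12,0,0,0.06,-1.2,20],[0,-0.12,0,0,0.06,-1.8,20],[0,-0.12,0,0,0.06,-2.4,20],[0,-0.12,0,0,0.06,-2.6,20]]'; python3 -m jog '[[0,0,0,0,0,0,20],[0,0,0,0,0,0,20]]'
```

```text
time_s: 6.83
position: [535.0, 207.8, 155.1]
eef_rot: [[-0.058, 0.998, 0.0], [0.998, 0.058, 0.001], [0.001, 0.0, -1.0]]
contact_force: [-0.2, -0.9, -1.4]
gripper_width: 0.506
time_s: 7.0
position: [536.1, 207.5, 156.3]
eef_rot: [[-0.056, 0.998, 0.002], [0.998, 0.056, 0.002], [0.001, 0.002, -1.0]]
contact_force: [0.2, -0.6, 0.0]
gripper_width: 0.505
```

```bash
python3 -m jog '[[0,0,0,-0.05,0.06,-0.1,20],[0,0,0,-0.05,0.06,-0.2,20],[0,0,0,-0.05,0.06,-0.3,20],[0,0,0,-0.05,0.06,-0.3,20]]'; python3 - <<'E'
from h import *
for n in ['wrist','scene']:
    cv2.imwrite(f'pics/{n}7.png',camera(n))
s=cv2.imread('pics/scene7.png');cv2.imwrite('pics/s7c.png',cv2.resize(s[140:260,130:260],None,fx=5,fy=5))
print(sense()['position'],sense()['contact_force'])
E
```

```text
time_s: 7.33
position: [533.9, 209.8, 144.1]
eef_rot: [[-0.057, 0.998, 0.001], [0.998, 0.057, 0.001], [0.001, 0.002, -1.0]]
contact_force: [0.4, 0.1, -1.0]
gripper_width: 0.501
[534.02967894 209.9226882  144.40459201] [-0.44728299 -0.39739627 -1.17535062]
```

View pics/s7c.png

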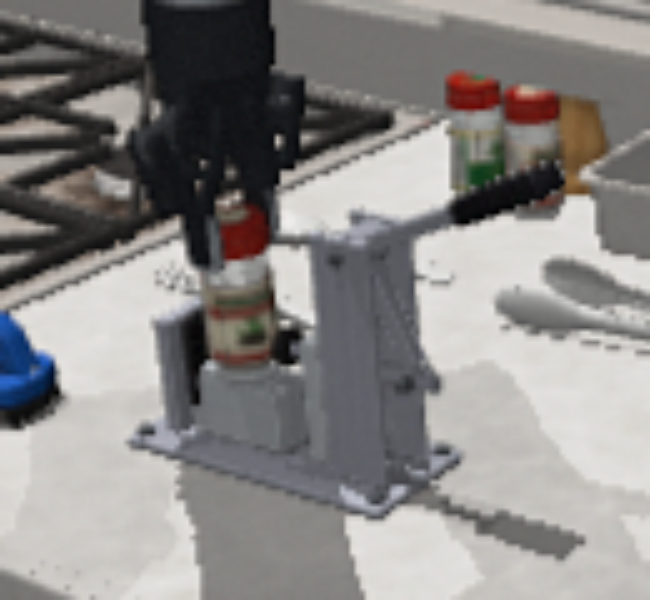

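View pics/wrist7.png

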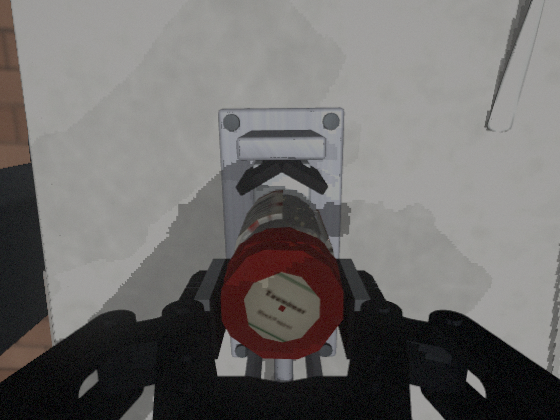

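The jar is over the seat, between the V and the pad. I'll lower it gently until contact.

```bash
python3 -m jog '[[0,0,0,0,0,-0.05,20],[0,0,0,0,0,-0.08,20],[0,0,0,0,0,-0.08,20]]'; python3 -m jog '[[0,0,0,0,0,-0.03,20],[0,0,0,0,0,-0.05,20],[0,0,0,0,0,-0.05,20]]'
```

```text
time_s: 7.68
position: [534.1, 209.9, 141.2]
eef_rot: [[-0.056, 0.998, 0.002], [0.998, 0.056, 0.001], [0.001, 0.002, -1.0]]
contact_force: [-0.0, 0.1, -0.8]
gripper_width: 0.5
time_s: 7.93
position: [534.3, 210.3, 141.0]
eef_rot: [[-0.056, 0.998, 0.003], [0.998, 0.056, 0.001], [0.001, 0.003, -1.0]]
contact_force: [-3.5, -2.6, 15.5]
gripper_width: 0.503
```

Contact at z≈141, as expected. Releasing now.

```bash
python3 -m jog '[[0,0,0,0,0,0.01,58],[0,0,0,0,0,0.01,75],[0,0,0,0,0,0.01,100],[0,0,0,0,0,0.01,100],[0,0,0,0,0,0.01,100]]'; python3 -m jog '[[0,0,0,0,0,0,100],[0,0,0,0,0,0,100]]'; python3 - <<'E'
from h import *
for n in ['wrist','scene']:
    cv2.imwrite(f'pics/{n}8.png',camera(n))
s=cv2.imread('pics/scene8.png');cv2.imwrite('pics/s8c.png',cv2.resize(s[140:260,130:260],None,fx=5,fy=5))
E
```

```text
time_s: 8.35
position: [534.2, 210.2, 141.1]
eef_rot: [[-0.056, 0.998, 0.003], [0.998, 0.056, 0.001], [0.001, 0.003, -1.0]]
contact_force: [0.0, 0.1, 0.2]
gripper_width: 1.0
time_s: 8.52
position: [534.1, 210.2, 140.8]
eef_rot: [[-0.056, 0.998, 0.002], [0.998, 0.056, 0.001], [0.001, 0.002, -1.0]]
contact_force: [-0.5, 0.7, -0.0]
gripper_width: 1.001
```

View pics/wrist8.png

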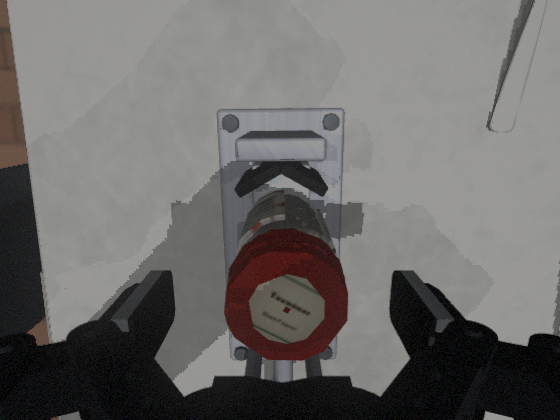

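View pics/s8c.png

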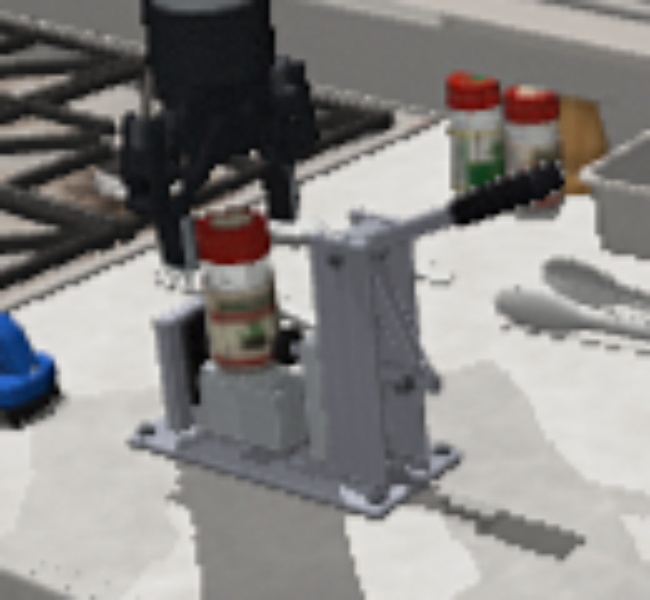

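The jar stands upright and free on the seat, and the handle is still released. Retreating upward.

```bash
python3 -m jog '[[0,0,0,0,0,0.3,100],[0,0,0,0,0,0.9,100],[0,0,0,0,0,1.7,100],[0,0,0,0,0,2.5,100],[0,0,0,0,0,3.3,100]]'; python3 -m jog '[[0,0,0,0,0,0.6,60],[0,0,0,0,0,1,0],[0,0,0,0,0,1.2,0],[0,0,0,0,0,1.2,0]]';  python3 - <<'E'
from h import *
from station import tip_extent
for n in ['scene','wrist']:
    cv2.imwrite(f'pics/{n}9.png',camera(n))
s=cv2.imread('pics/scene9.png');cv2.imwrite('pics/s9c.png',cv2.resize(s[140:260,130:260],None,fx=5,fy=5))
print(sense()['position'])
E
```

```text
time_s: 9.03
position: [533.8, 210.4, 275.3]
eef_rot: [[-0.057, 0.998, 0.003], [0.998, 0.057, 0.002], [0.002, 0.003, -1.0]]
contact_force: [1.3, -0.1, -0.5]
gripper_width: 0.998
time_s: 9.37
position: [534.1, 210.9, 325.6]
eef_rot: [[-0.057, 0.998, 0.006], [0.998, 0.057, 0.003], [0.003, 0.006, -1.0]]
contact_force: [0.5, -0.2, -0.6]
gripper_width: 0.453
[533.45294423 210.08215913 322.73131794]
```

View pics/s9c.png

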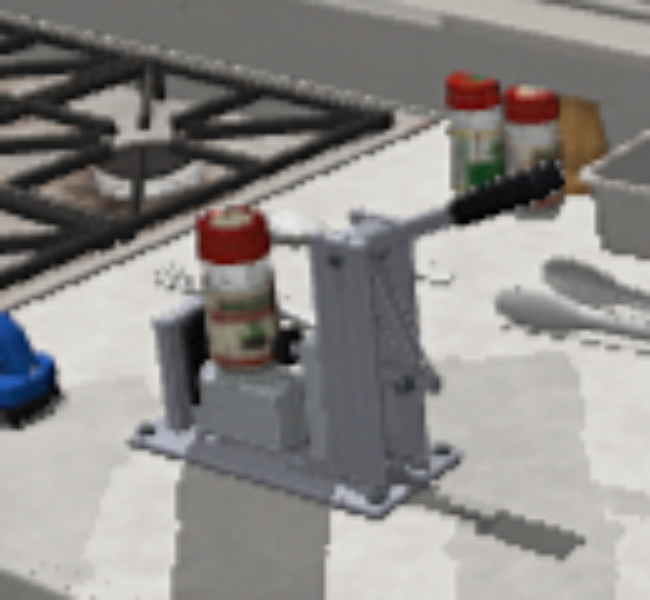

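View pics/wrist9.png

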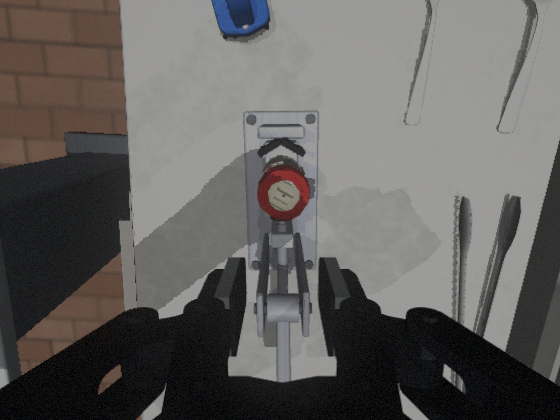

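```bash
python3 - <<'E'
from h import *
c=get_calibration('wrist');print(onz(c,(284,195),156))
E
python3 -m jog '[[0,0,0,0.06,-0.9,0,0],[0,0,0,0.12,-1.8,0,0],[0,0,0,0.18,-2.7,0,0],[0,0,0,0.24,-3.6,0,0],[0,0,0,0.3,-4.5,0,0]]'
```

```text
[535.09128009 210.74371977 156.        ]
time_s: 9.88
position: [544.6, 28.2, 321.0]
eef_rot: [[-0.058, 0.998, -0.001], [0.998, 0.058, 0.001], [0.001, -0.001, -1.0]]
contact_force: [1.1, -0.5, -0.3]
gripper_width: -0.0
```

```bash
python3 -m jog '[[0,0,0,0.04,-0.6,0,0],[0,0,0,0.07,-1.03,-0.5,0],[0,0,0,0.07,-1.03,-1,0],[0,0,0,0.07,-1.03,-1.4,0],[0,0,0,0.07,-1.03,-1.4,0]]'; python3 - <<'E'
from h import *
for n in ['scene','top','wrist']:
    cv2.imwrite(f'pics/{n}10.png',camera(n))
s=cv2.imread('pics/scene10.png')[120:260,130:290];t=cv2.imread('pics/top10.png')[170:260,130:290]
cv2.imwrite('pics/st10.png',np.vstack([cv2.resize(s,None,fx=3.6,fy=2.6),cv2.resize(t,None,fx=3.6,fy=2.6)]))
print(sense()['position'],sense()['contact_force'])
E
```

```text
time_s: 10.3
position: [545.0, -14.3, 260.5]
eef_rot: [[-0.057, 0.998, -0.009], [0.998, 0.057, 0.001], [0.002, -0.009, -1.0]]
contact_force: [-0.1, 0.6, 0.0]
gripper_width: 0.0
[547.36494543 -12.68114735 265.0092068 ] [-0.66847335  0.34187662  0.52310716]
```

View pics/st10.png

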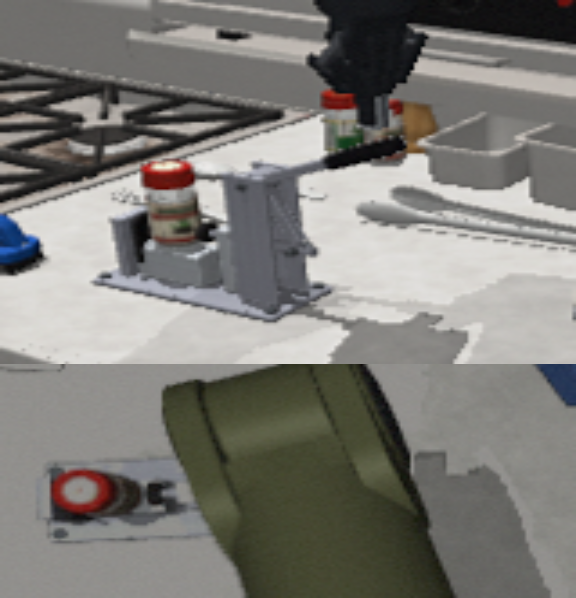

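View pics/wrist10.png

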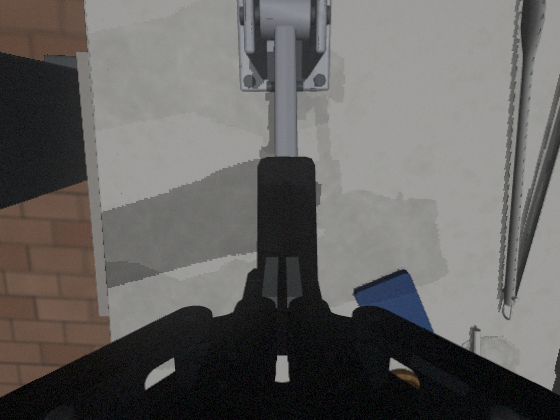

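The closed tips, at (283,265), are centred over the grip, columns 258–316. Pressing down in stages.

```bash
python3 -m jog '[[0,0,0,0,-0.03,-0.3,0],[0,0,0,0,-0.03,-0.6,0],[0,0,0,0,-0.03,-0.8,0],[0,0,0,0,-0.03,-1.0,0],[0,0,0,0,-0.03,-1.0,0]]'; python3 -m jog '[[0,0,0,0,0,-0.2,0],[0,0,0,0,0,-0.4,0],[0,0,0,0,0,-0.5,0],[0,0,0,0,0,-0.5,0]]'; python3 - <<'E'
from h import *
for n in ['scene','wrist']:
    cv2.imwrite(f'pics/{n}11.png',camera(n))
s=cv2.imread('pics/scene11.png')[140:260,130:270]
cv2.imwrite('pics/st11.png',cv2.resize(s,None,fx=5,fy=5))
print(sense()['position'],sense()['contact_force'])
E
```

```text
time_s: 10.87
position: [547.4, -13.6, 224.4]
eef_rot: [[-0.059, 0.998, -0.002], [0.998, 0.059, 0.002], [0.002, -0.002, -1.0]]
contact_force: [0.2, 1.2, 2.6]
gripper_width: 0.0
time_s: 11.2
position: [547.6, -13.9, 203.8]
eef_rot: [[-0.058, 0.998, -0.002], [0.998, 0.058, 0.002], [0.002, -0.002, -1.0]]
contact_force: [0.3, -1.3, 4.3]
gripper_width: 0.002
[547.56674293 -13.6514224  204.60951026] [-0.25488472 -1.73601257  3.70086731]
```

View pics/st11.png

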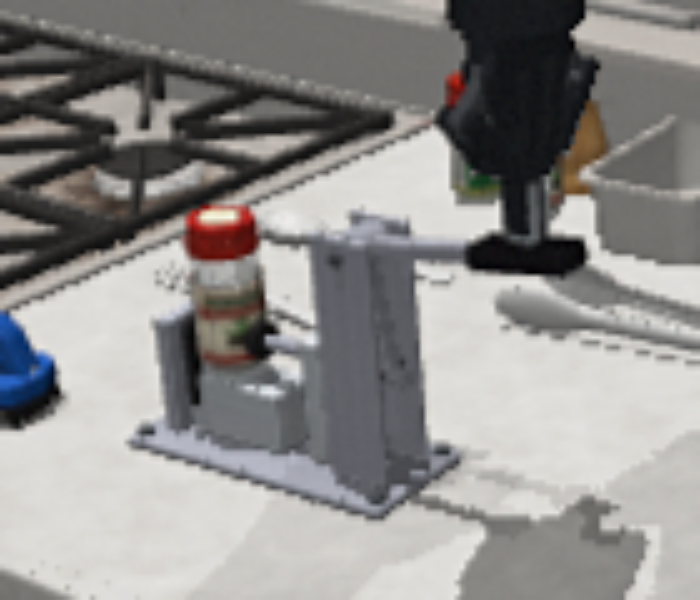

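View pics/wrist11.png

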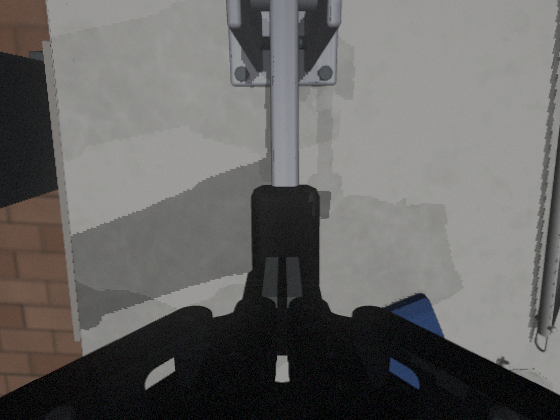

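Handle is about 0.28 rad by tip height; the pad is nearly at the jar. I'll continue slowly.

```bash
python3 -m jog '[[0,0,0,0,0,-0.1,0],[0,0,0,0,0,-0.2,0],[0,0,0,0,0,-0.3,0],[0,0,0,0,0,-0.35,0],[0,0,0,0,0,-0.35,0]]'; python3 -m jog '[[0,0,0,0,0,-0.07,0],[0,0,0,0,0,-0.13,0],[0,0,0,0,0,-0.13,0],[0,0,0,0,0,-0.13,0]]'; python3 - <<'E'
from h import *
for n in ['scene']:
    cv2.imwrite(f'pics/{n}12.png',camera(n))
s=cv2.imread('pics/scene12.png')[140:260,130:270]
cv2.imwrite('pics/st12.png',cv2.resize(s,None,fx=5,fy=5))
print(sense()['position'],sense()['contact_force'])
E
```

```text
time_s: 11.72
position: [547.9, -14.9, 191.0]
eef_rot: [[-0.057, 0.998, -0.001], [0.998, 0.057, 0.0], [0.0, -0.001, -1.0]]
contact_force: [0.2, -3.2, 7.5]
gripper_width: -0.001
time_s: 12.05
position: [548.0, -15.5, 186.7]
eef_rot: [[-0.057, 0.998, -0.001], [0.998, 0.057, -0.001], [-0.001, -0.001, -1.0]]
contact_force: [-1.1, -3.4, 8.1]
gripper_width: -0.001
[547.9617771  -15.45938738 186.73384548] [-0.39266731 -2.49063306  8.54748365]
```

View pics/st12.png

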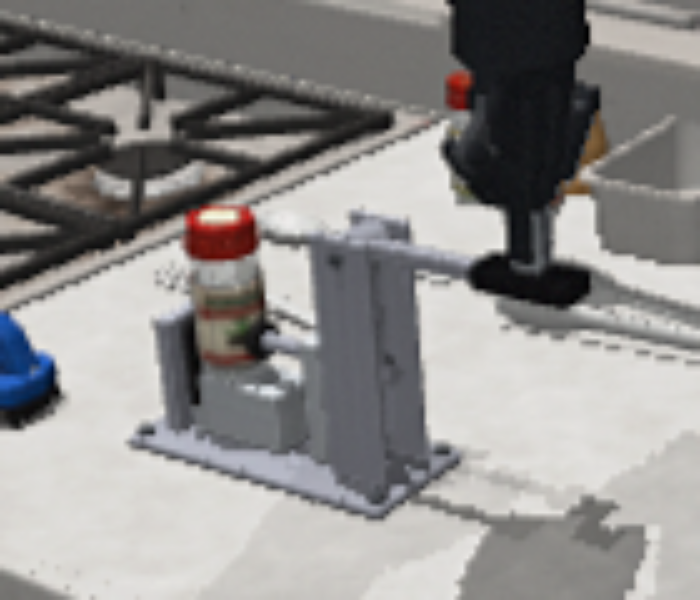

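```bash
cat > chk.py <<'E'
from h import *
import sys
np.set_printoptions(precision=1,suppress=True)
c=get_calibration('scene');im=cv2.imread(sys.argv[1])
xa=np.array([.998,.062,0]);o0=np.array([533.8,211,0])
def pl(uv,off):
    o,d=ray(c,uv);k=(off-(o-o0)@xa)/(d@xa);p=o+k*d;return np.array([(p-o0)@np.array([-.062,.998,0]),p[2]])
f=lambda x,y:(130+x/5-.4,140+y/5-.4)
for a,b in [((475,288),(578,305)),((420,268),(468,277)),((420,246),(470,256))]:
    for off in (-15,-6):
        p,q=pl(f(*a),off),pl(f(*b),off);print(p,q,'slope down outward',np.arctan2(p[1]-q[1],p[0]-q[0]))
h=cv2.cvtColor(im,cv2.COLOR_BGR2HSV)
E
python3 chk.py pics/scene12.png
```

```text
[-198.5  158.6] [-269.3  163.4] slope down outward -0.06761474330852008
[-191.7  153.6] [-263.3  158.5] slope down outward -0.06761474330852052
[-159.6  163. ] [-194.   164.6] slope down outward -0.045069711606094826
[-152.5  158.1] [-187.2  159.6] slope down outward -0.045069711606097185
[-160.8  177.2] [-196.4  178.2] slope down outward -0.028765523085317043
[-153.7  172.4] [-189.6  173.4] slope down outward -0.02876552308532078
```

Both estimates (tip height and image slope) give about 0.40–0.43. I'll go a touch lower and settle.

```bash
python3 -m jog '[[0,0,0,0,0,-0.05,0],[0,0,0,0,0,-0.08,0],[0,0,0,0,0,-0.08,0],[0,0,0,0,0,-0.08,0],[0,0,0,0,0,-0.08,0]]'; python3 -m jog '[[0,0,0,0,0,-0.02,0],[0,0,0,0,0,-0.02,0],[0,0,0,0,0,-0.02,0],[0,0,0,0,0,-0.02,0],[0,0,0,0,0,-0.02,0]]'; python3 - <<'E'
from h import *
for n in ['scene','top','wrist']:
    cv2.imwrite(f'pics/{n}13.png',camera(n))
s=cv2.imread('pics/scene13.png')[140:260,130:270]
cv2.imwrite('pics/st13.png',cv2.resize(s,None,fx=5,fy=5))
c=get_calibration('top')
for a,ci,bb in redcap(cv2.imread('pics/top13.png')):print(a,ci,onz(c,ci[0],156))
x=sense();print(x['position'],x['contact_force'],x['joint_velocities'],x['time_s'])
E
```

```text
time_s: 12.52
position: [548.0, -15.7, 184.6]
eef_rot: [[-0.057, 0.998, 0.0], [0.998, 0.057, -0.002], [-0.002, -0.0, -1.0]]
contact_force: [-2.1, -1.5, 10.2]
gripper_width: -0.001
time_s: 12.93
position: [548.0, -15.7, 184.8]
eef_rot: [[-0.056, 0.998, 0.001], [0.998, 0.056, -0.003], [-0.003, 0.0, -1.0]]
contact_force: [-1.5, -2.1, 9.5]
gripper_width: 0.001
78.5 ((343.3235168457031, 240.19117736816406), 5.455273628234863) [ 479.75531175 -289.48432474  156.        ]
183.5 ((148.72222900390625, 218.5), 8.372964859008789) [534.87265845 217.69953896 156.        ]
[547.98798573 -15.6671163  184.82586152] [-1.38683073 -1.83360377 10.45667272] [-0.00065511  0.0013628   0.00047067  0.00013725 -0.00048866 -0.00102116
  0.00029054] 13.0833
```

View pics/st13.png

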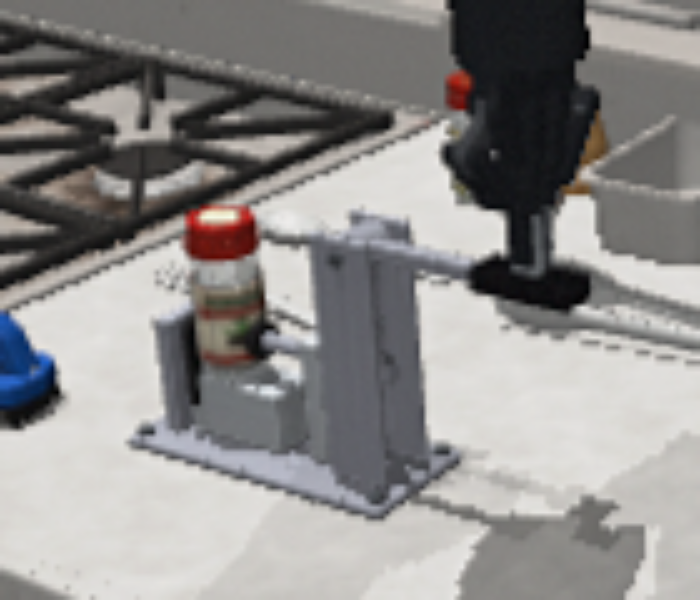

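View pics/scene13.png

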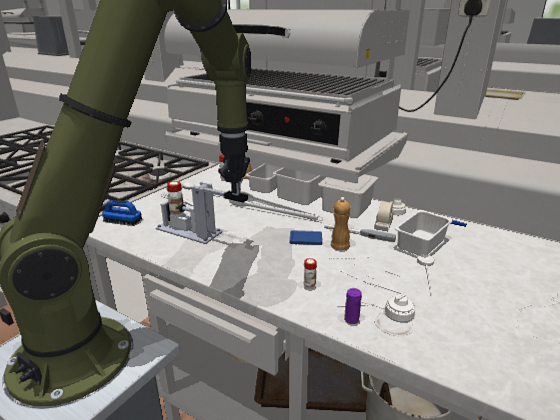

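Tip height 170.8 mm and 10 N both match level. The arm is still, the jar stands upright against the V, and the mill and timer have not moved. Handing in.

```bash
python3 -c "
from station import finish_job;print(finish_job())"
```

```text
the job is handed in; nothing more can be done
None
```

The job is handed in, with the jar standing on the clamp seat and the robot still pressing the handle at about level. It took about 13 s of the 54 s allowed, and the hand-in reported no verdict.

I gripped the large red-capped jar by its cap, stood it on the seat and let go. The cap then measured about 1 mm from the seat point, with the handle still released. With the fingers shut, I pressed the grip down in stages and held it there.

Last checks before handing in:

| Check | Result |
|---|---|
| Fingertip height on the grip | 170.8 mm, against 170 mm at level (about 0.44 rad) |
| Push on the tool | 9.5–10.5 N, against about 10 N expected at level |
| Arm motion | joint speeds below 0.002 rad/s |
| Jar | upright against the V by eye, about 7 mm from the seat point |
| Mill and timer | not moved, by eye in the scene picture |

- **Handle angle:** one check disagreed slightly. The arm's slope in the picture, taken about 2 mm before the final position, gave 0.38–0.42 rad, where the tip height then gave about 0.43. Both are inside the allowed 0.36–0.54.
- **Pad force:** I could not measure the pad's force on the jar directly. I inferred it from the handle angle and the push on the tool.

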